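Slide the separator over the star puzzle, stack the frog puzzle and bar the case

ROBOT

A 6-joint arm with a two-finger parallel gripper is mounted at the origin on the work surface. World frame = base frame: x ahead of the robot, y to its left, z up, the work surface at z = 0. Lengths are in mm, angles in degrees, forces in N, time in s.
With the tool pointing down it reaches from about 350 to 850 mm from the base axis. Payload 8.1 kg.
Tool frame: the origin (TCP) lies midway between the tips of the shut fingers; the grasp point (between the pads) lies 19 mm behind it; z points along the fingers, y is the line along which they close (so a half turn about z gives the same grasp; the last joint's range is limited). The gripper opens to 85 mm and grips with 20 to 120 N. Pads are 22 mm wide; open, the fingers measure 114 mm over their backs; the gripper's body (76 mm by 85 mm) begins 54 mm behind the grasp point. The pads swing forward as they close: fully open they stand 13 mm farther back than shut.
Start: joints at [-80.925, 7.471, 85.268, -0, 87.261, -4.893], TCP at [144.855, -582.256, 231.292] pointing down, gripper open.
Joint ranges: [-169.43, 169.43], [-51.17, 129.36], [1.28, 143.12], [-76.62, 256.62], [0, 156.53], [-152.29, 152.29]. Speed limits (degrees/s): [136.94, 136.94, 159.86, 180, 180, 180].

INTERFACE

Orientations are given as [roll, pitch, yaw] about the fixed x, y, z axes, in that order (R = Rz(yaw) Ry(pitch) Rx(roll)).
In Python, from bench import sensors, optics, r gives the robot as it stands.
- The arm moves only by the tool apply_moves, never from a script. Its argument "targets" is a list of rows, each a list of 7 numbers: the shift along the tool's x, y, z in mm, then the turn, a rotation vector about the tool's x, y, z in rad, then the closure, from 0 (fully open) to 1 (shut). In form: [[x, y, z, wx, wy, wz, claw], ...]. A call has 1 to 20 rows; each row shifts and turns the commanded pose from where the row before left it, along the tool's axes as they then stand; what a row does not reach is not made up. A row lasts 1/8 s, in which the tool goes at most 62.5 mm and 10.7 degrees, less where a joint would pass 70% of its speed; a pose out of reach is approached as far as the arm can. A call is refused whole if a number of a shift passes 62.5 or a number of a turn 0.188, either way. A call with a gripper value outside its range is refused whole. The fingers move at their own pace and stop on an object; "force" is the grip in N (left out, the last holds). Time passes only in rows, so rows that do not move let the fingers close. It gives the time, the measured TCP pose, the force, the opening and the grip force at its end, in the units of the state.
- sensors.sense(): the state, without advancing time (a new reading comes with each control period).
- optics.snapshot(name): name is "scene" or "top" or "wrist"; returns the picture (480x640x3 uint8, red, green, blue); there is no depth.
- optics.get_calibration(name): a dict with "camera_matrix" (3x3 intrinsics, pixels), "pose" (4x4, takes a point from camera to world coordinates). Camera axes: x right, y down, z forward; pixel columns grow to the right and rows downward; lengths in mm; the calibration is good to about 2 mm. A picture is of the moment at which its call begins: read the wrist's pose just before it. get_calibration takes no time and is no camera call; for the wrist camera it gives the pose at the moment of the call.
- r.hand_in(): hands the job in; it is judged then, once.
The state is a dict: "time": time; "joint_pos": joint angles; "qd": joint speeds; "joint_efforts": joint torques, N m; "tool_pos": TCP position; "tcp_rot": TCP orientation; "ft_force": force on the tool from outside, world axes, zero at the start; "wrist_torque": the same for the moment, N m; "finger_gap": finger opening in mm; "grip_force": force on a finger pad.
Only numpy, scipy, OpenCV 4.12 (cv2) and the standard library are available. Lean on these libraries where they do the work, as an engineer would, in place of code of your own. Each camera call takes 0.05 s, during which the arm holds its last target. There are 200 camera calls.

TASK

Pack the puzzle case: slide the plywood separator along the ledge, without lifting it off, until it lies flat and fully home on the star puzzle in the bay, then put the frog puzzle board on top of it and slide that fully home under the lip as well. Finally swing the red bar fully shut into its catch across the mouth. Work gently, never ramming or pressing hard, and leave the duck, the star and the fish board where they are.

Things in the scene. Friction and masses are not known exactly. Their poses are not given: they have to be found in the camera images.
- case: beech puzzle case, fixed. Origin: at table height under the middle of its mouth; +x axis points through the mouth into the bay. Loading ledge: x -185..0 mm, 170 mm wide, top 23 mm above the table. Bay: x 0..121 mm to the back wall (59 mm high); side walls 42 mm high, inner faces at y +-59 mm, flaring to about +-69 mm over the first 25 mm at the mouth. Open above except for the lip.
- bay (a point): point in the case at (61, 0, 22) mm: middle of the top of the star board in the bay. The home place of the separator's origin; the frog board's is 8 mm above it.
- lip (a point): middle of the front lower edge of the lip that sticks out 14.5 mm from the back wall over the bay, at (106.5, 0, 51) mm in the case; the lip is 8 mm thick. Anything going home must slide in beneath it.
- bar_hinge (a point): on the bar's vertical hinge axis, at (-11, -87, 34) mm in the case.
- catch (a point): inside the brass catch where the bar's free end rests when shut, at (-11, 90, 34) mm in the case; the catch is up to 51 mm high.
- sheet: separator: plain plywood sheet 120 (its x) x 112 (its y) x 8 mm, 80 g, starts on the ledge somewhat askew. Origin: centre of its underside. Fits the bay only with its x axis along the case's x axis (either way round).
- frog_board: frog puzzle board: wooden board 120 (its x) x 112 (its y) x 16 mm with green border and a green frog knob at its middle (round, 30 mm diameter, rising 32 mm above the board to 48 mm; the eyes to 55 mm), about 200 g, lying on the table. Origin: centre of its underside. Fits the bay only with its x axis along the case's x axis (either way round).
- fish_board: bystander: board of the same size with blue border and blue fish knob, lying on the table; it and the frog board may have swapped places. Origin: centre of its underside.
- star_board: board 120 x 112 x 16 mm with a flat yellow star, already lying in the bay. Origin: centre of its underside, 6 mm above the table.
- duck: bystander: chunky red wooden duck, 110 x 42 x 76 mm high. Origin: centre of its underside.
- star: bystander: yellow star piece, 80 mm across, 22 mm thick. Origin: centre of its underside.
- bar_peg (a point): the upright wooden peg on the bar, 90 mm from the hinge axis: 14 mm diameter, from 43 mm to 85 mm above the table, with an 18 mm ball on top (top at 93 mm). This point is on its axis, 65 mm above the table.
- bar (a joint): swing of the red bar about its vertical hinge, rad: 0 = shut, resting in the catch; grows as it opens, out over the ledge and away. Bar 14 mm thick, 180 mm long, from 25 to 43 mm above the table; shut, it runs along the case's +y from the hinge, its inner face 4 mm in front of the mouth, so it shuts only when sheet and board are home.
Mind the look-alikes: they are no part of the job. What is meant by the star_board is not turquoise, and is the larger of those in its own colour.

How it is judged:
By the outcome, as a careful person would: the job done as asked, in the order asked, and still so for the second after the job is handed in, with the robot touching nothing.
It also fails if it takes over 72 s, if anything falls off the work surface, if the arm or the gripper's body presses on something with over 40 N, if the wrist force passes 120 N, or if a joint passes its speed limit or range.

## Working session

There is one attempt and no reset: what is moved stays moved. The work goes in short steps, Python scripts to look and compute and a tool call to move; the robot and the scene stay as the last step left them, time stands still between calls to the robot, and variables do not carry over. Pictures are saved under pics/ and viewed, at most 10 in all, crops included, and the job is handed in when it is done.

Besides the shell and the picture viewer there is one more tool, called after ">>>" as a command line: name --pt "numbers of a row" for each row, then --argument value for the rest. apply_moves: Moves the arm, as the interface text tells. Its arguments: {"type":"object","properties":{"targets":{"type":"array"},"force":{"type":"number"}},"required":["targets"]}

```bash
mkdir -p pics; ls
python3 - <<'E'
from bench import sensors, optics, r
import cv2,numpy as np
np.set_printoptions(precision=2,suppress=True)
for n in("scene","top"):
    im=optics.snapshot(n); cv2.imwrite(f"pics/{n}0.png",im[:,:,::-1]); c=optics.get_calibration(n); print(n,c["camera_matrix"],c["pose"])
print(sensors.sense())
E
```

```text
pics
scene [[519.64   0.   322.75]
 [  0.   519.64 240.34]
 [  0.     0.     1.  ]] [[ -0.89   0.25  -0.38 946.05]
 [  0.46   0.49  -0.74 751.44]
 [  0.    -0.83  -0.56 683.49]
 [  0.     0.     0.     1.  ]]
top [[483.79   0.   316.56]
 [  0.   483.79 243.89]
 [  0.     0.     1.  ]] [[  -0.01   -1.      0.07  445.83]
 [  -1.      0.01    0.02  -64.52]
 [  -0.02   -0.07   -1.   1070.33]
 [   0.      0.      0.      1.  ]]
{'time': 0.1, 'joint_pos': array([-80.92,   7.51,  85.32,  -0.  ,  87.26,  -4.9 ]), 'qd': array([-0.03,  0.03, -0.14,  0.06,  0.01,  0.02]), 'joint_efforts': array([  0.  , -57.09, -50.19,  -0.  ,   0.01,   0.  ]), 'tool_pos': array([ 144.77, -581.77,  230.35]), 'tcp_rot': array([-179.91,   -0.01,   13.97]), 'ft_force': array([-0.48, -0.22, -0.07]), 'wrist_torque': array([-0.02,  0.01,  0.  ]), 'grip_force': 0.0, 'finger_gap': 85.45675573178907}
```

View pics/top0.png

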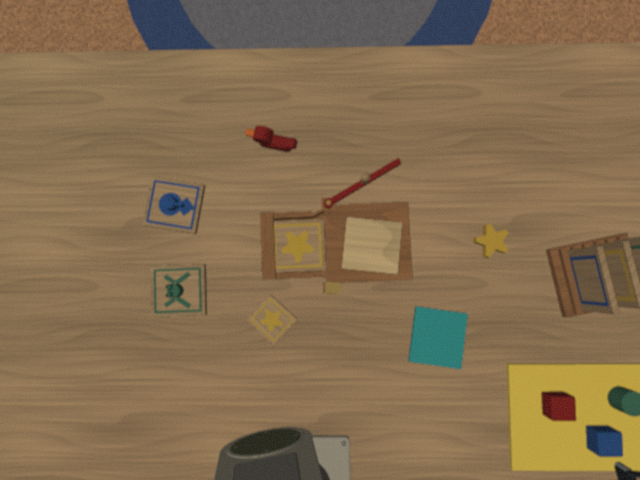

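View pics/scene0.png

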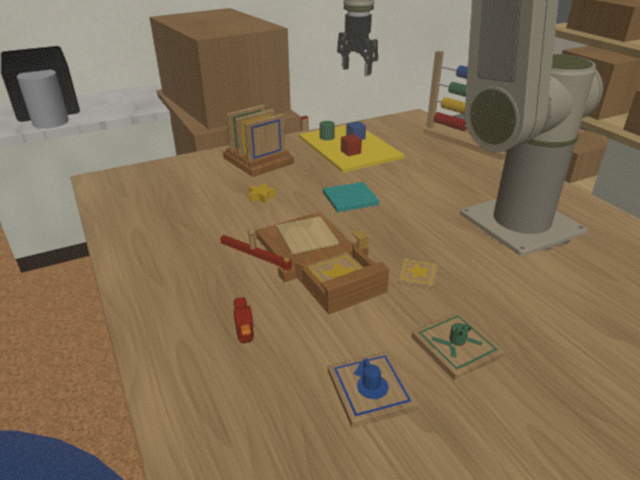

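Top view: the bay with the large star board is at (298,246), the separator at (372,245), the bar hinge at (328,204) with the bar running to (400,161), and the catch at (333,288). Candidates for the thing I want:
- **Frog board:** (178,290), green. The fish board at (174,206) is blue.
- **Star board:** the one in the bay at (298,246). The look-alike is the small one at (272,319).
- **Separator:** the plain sheet at (372,245). The look-alike is the turquoise sheet at (439,337).
- **Loose pieces to leave alone:** duck (272,138) and star (492,240).

```bash
cat > h.py <<'E'
import numpy as np, cv2
from bench import sensors, optics, r
from scipy.spatial.transform import Rotation as R
np.set_printoptions(precision=2,suppress=True)
def ray(c,p):
    d=c["pose"][:3,:3]@np.linalg.inv(c["camera_matrix"])@np.array([p[0],p[1],1.]); return c["pose"][:3,3],d/np.linalg.norm(d)
def plane(c,p,z):
    o,d=ray(c,p); return o+d*(z-o[2])/d[2]
def tri(obs):  # [(calib,px),...] -> point, residual
    A=np.zeros((3,3));b=np.zeros(3);L=[ray(c,p) for c,p in obs]
    for o,d in L: P=np.eye(3)-np.outer(d,d);A+=P;b+=P@o
    x=np.linalg.solve(A,b); return x,[np.linalg.norm((np.eye(3)-np.outer(d,d))@(x-o)) for o,d in L]
def proj(c,X):
    q=np.linalg.inv(c["pose"])@np.append(X,1); q=c["camera_matrix"]@q[:3]; return q[:2]/q[2]
def pose():
    s=sensors.sense(); return s["tool_pos"],R.from_euler("xyz",s["tcp_rot"],degrees=True).as_matrix(),s
def go(X,yaw=None):  # shift in tool axes to world TCP X; turn about tool z
    t,M,s=pose(); y=np.degrees(np.arctan2(M[1,0],M[0,0])); print("tool shift",M.T@(np.array(X)-t), "yaw now",y, "wz",None if yaw is None else -np.radians((yaw-y+90)%180-90))
E
python3 - <<'E'
from h import *
c=optics.get_calibration("top")
for n,p,z in[("mouth",(326,245),23),("hinge",(328,204),40),("catch",(333,288),40),("backL",(262,213),59),("backR",(262,278),59),("sheet",(372,245),31),("ledgeR",(411,281),23),("frog",(178,290),30),("fish",(174,206),30),("barend",(400,161),43),("ledge top",(408,204),23)]: print(n,plane(c,p,z))
cw=optics.get_calibration("wrist");t,M,s=pose();print(cw["camera_matrix"],M.T@(cw["pose"][:3,3]-t),M.T@cw["pose"][:3,:3])
E
```

```text
mouth [517.05 -61.96  23.  ]
hinge [604.08 -66.98  40.  ]
catch [424.39 -76.13  40.  ]
backL [583.38  72.5   59.  ]
backR [446.5   72.29  59.  ]
sheet [ 515.72 -160.78   31.  ]
ledgeR [ 438.03 -244.04   23.  ]
frog [421.88 257.75  30.  ]
fish [604.53 269.06  30.  ]
barend [ 695.17 -222.24   43.  ]
ledge top [ 604.97 -240.89   23.  ]
[[356.92   0.   324.03]
 [  0.   356.92 239.08]
 [  0.     0.     1.  ]] [  72.43    1.21 -143.3 ] [[-0.   -0.96 -0.29]
 [ 1.   -0.   -0.  ]
 [ 0.   -0.29  0.96]]
```

>>> apply_moves --pt "34.6 -29.8 2 0 0 0 0" --pt "34.6 -29.8 2 0 0 0 0" --pt "34.6 -29.8 2 0 0 0 0" --pt "34.6 -29.8 2 0 0 0 0" --pt "34.6 -29.8 2 0 0 0 0" --pt "34.6 -29.8 2 0 0 0 0" --pt "34.6 -29.8 2 0 0 0 0" --pt "34.6 -29.8 2 0 0 0 0" --pt "34.6 -29.8 2 0 0 0 0" --pt "34.6 -29.8 2 0 0 0 0" --pt "34.6 -29.8 2 0 0 0 0" --pt "34.6 -29.8 2 0 0 0 0" --pt "34.6 -29.8 2 0 0 0 0" --pt "34.6 -29.8 2 0 0 0 0"

```text
time: 1.85
tool_pos: [514.7, -59.0, 202.9]
tcp_rot: [-180.0, 0.0, 14.0]
ft_force: [1.4, -0.3, -0.1]
finger_gap: 85.4
grip_force: 0.0
```

>>> apply_moves --pt "0 0 0 0 0 -0.172 0" --pt "0 0 0 0 0 -0.172 0" --pt "0 0 0 0 0 -0.172 0" --pt "0 0 0 0 0 -0.172 0" --pt "0 0 0 0 0 -0.172 0" --pt "0 0 0 0 0 -0.172 0" --pt "0 0 0 0 0 -0.172 0" --pt "0 0 0 0 0 -0.172 0" --pt "0 0 0 0 0 0 0"

```text
time: 2.98
tool_pos: [513.9, -60.4, 202.9]
tcp_rot: [-180.0, -0.0, 92.7]
ft_force: [-0.1, -0.4, 0.8]
finger_gap: 85.2
grip_force: 0.0
```

Run:
```python
from h import *
import pickle
c=optics.get_calibration("wrist");im=optics.snapshot("wrist");cv2.imwrite("pics/w1.png",im[:,:,::-1]);pickle.dump(c,open("w1.pkl","wb"));print(pose())
```

```text
(array([513.99, -60.43, 202.94]), array([[-0.05,  1.  , -0.  ],
       [ 1.  ,  0.05,  0.  ],
       [ 0.  , -0.  , -1.  ]]), {'time': 3.025, 'joint_pos': array([-12.38,  -4.49, 100.4 ,  -0.  ,  84.12, -14.97]), 'qd': array([ 0.07, -0.15,  0.06, -0.02, -0.02,  1.29]), 'joint_efforts': array([  0.  , -45.46, -49.56,  -0.  ,   0.01,  -0.78]), 'tool_pos': array([513.99, -60.43, 202.94]), 'tcp_rot': array([-179.96,   -0.01,   92.59]), 'ft_force': array([ 0.7 , -0.09, -0.87]), 'wrist_torque': array([ 0.01,  0.  , -0.02]), 'grip_force': 0.0, 'finger_gap': 85.27065098686212})
```

View pics/w1.png

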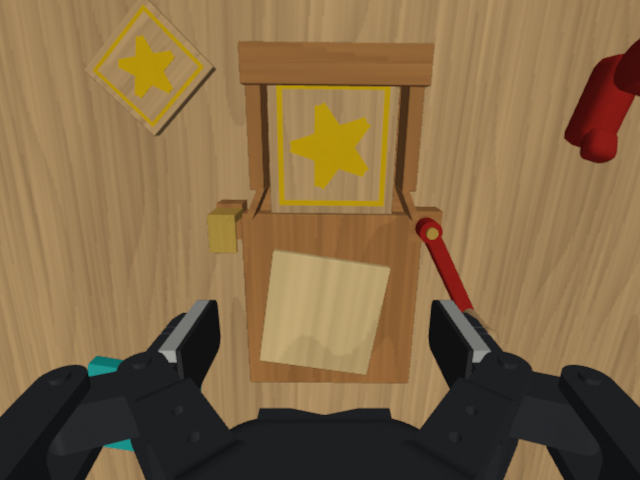

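Wrist view: the sheet's corners are at (274,251), (390,267), (367,374) and (260,361), with the ledge's end corners at (250,383) and (409,383). The star board in the bay is at (332,145), the small look-alike at (150,67), the hinge at (431,233) and the catch at (226,230). I'll take a second view for heights.

>>> apply_moves --pt "-45 0 0 0 0 0 0" --pt "-45 0 0 0 0 0 0" --pt "0 0 0 0 0 0 0" --pt "0 0 0 0 0 0 0"

```text
time: 3.52
tool_pos: [518.4, -150.1, 203.0]
tcp_rot: [-180.0, -0.0, 92.6]
ft_force: [-0.8, -0.3, 0.1]
finger_gap: 85.3
grip_force: 0.0
```

```bash
cat > meas.py <<'E'
from h import *
def quad(m):
    m=cv2.morphologyEx(m,cv2.MORPH_OPEN,np.ones((3,3)));cs,_=cv2.findContours(m,cv2.RETR_EXTERNAL,cv2.CHAIN_APPROX_NONE)
    k=max(cs,key=cv2.contourArea); h=cv2.convexHull(k); e=.02*cv2.arcLength(h,True)
    q=cv2.approxPolyDP(h,e,True)[:,0].astype(float); return q,cv2.contourArea(k)
E
python3 - <<'E'
from meas import *
import pickle
c2=optics.get_calibration("wrist");im=optics.snapshot("wrist");cv2.imwrite("pics/w2.png",im[:,:,::-1]);pickle.dump(c2,open("w2.pkl","wb"));t,M,s=pose();print(t,s["tcp_rot"])
c1=pickle.load(open("w1.pkl","rb"))
for n,c in(("w1",c1),("w2",c2)):
    b=cv2.imread(f"pics/{n}.png");h=cv2.cvtColor(b,cv2.COLOR_BGR2HSV)
    for lab,p in[("sheet",(320,320)),("ledge",(330,230)),("table",(500,200)),("ledge2",(395,330)),("frontstar",(330,208))]: print(n,lab,h[p[1],p[0]])
    # predicted pixels using c
    print([proj(c,X) for X in([438,-244,23],[605,-241,23],[604,-67,43],[424,-76,43])])
E
```

```text
[ 518.51 -149.69  203.09] [-179.98   -0.03   92.71]
w1 sheet [ 20 104 184]
w1 ledge [ 15 159 148]
w1 table [ 18 112 166]
w1 ledge2 [ 15 161 135]
w1 frontstar [ 17 114 156]
[array([245.51, 377.9 ]), array([401.4 , 381.88]), array([426.53, 230.32]), array([221.77, 230.81])]
w2 sheet [ 18 113 170]
w2 ledge [ 20 103 186]
w2 table [ 17 112 161]
w2 ledge2 [ 17 112 166]
w2 frontstar [ 20 102 190]
[array([239.74, 301.8 ]), array([406.81, 305.99]), array([435.  , 122.83]), array([212.17, 123.97])]
```

View pics/w2.png

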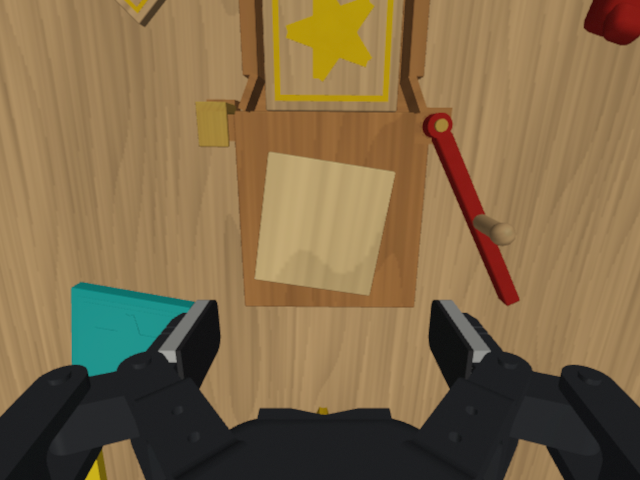

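W2 shows the ledge corners at (245,306) and (415,306), the sheet corners at about (269,152), (395,172), (370,295) and (255,279), the hinge pin at (441,125) and the peg ball at (502,233). Next: masks and triangulation.

```bash
cat > case.py <<'E'
from meas import *
import pickle
def case_mask(b):
    h=cv2.cvtColor(b,cv2.COLOR_BGR2HSV);return cv2.inRange(h,(8,132,40),(19,220,255))
def ledge_line(b,rows,side):  # edge columns of brown run
    m=case_mask(b);out=[]
    for y in rows:
        xs=np.where(m[y,225:450])[0]+225; out.append((xs.min() if side<0 else xs.max(),y))
    return np.array(out,float)
E
python3 - <<'E'
from case import *
C={};Q={}
for n in("w1","w2"):
    c=pickle.load(open(n+".pkl","rb"));b=cv2.imread(f"pics/{n}.png");m=case_mask(b);C[n]=c
    seed=(325,315) if n=="w1" else (325,230)
    inv=cv2.bitwise_not(cv2.morphologyEx(m,cv2.MORPH_CLOSE,np.ones((3,3))))
    y0,y1=(215,383) if n=="w1" else (115,306)
    roi=np.zeros_like(m);roi[y0:y1,252:407]=255;inv&=roi
    nl,lab=cv2.connectedComponents(cv2.erode(inv,np.ones((3,3))));s=cv2.dilate((lab==lab[seed[1],seed[0]]).astype(np.uint8)*255,np.ones((3,3)))
    q,a=quad(s);
    if len(q)!=4: q=cv2.boxPoints(cv2.minAreaRect(q.astype(np.float32)))
    q=q[np.argsort(np.arctan2(*(q-q.mean(0)).T[::-1]))];Q[n]=q;print(n,"sheet",q.tolist(),a)
    # ledge end row & sides
    k=2 if n=="w2" else 0
    for x in(262,300,350,395): col=np.where(m[y0:y1+15,x])[0]; print("end",x,col.max()+y0,end=" ")
    rows=range(235,375,20) if n=="w1" else range(150,300,20)
    L=ledge_line(b,rows,-1);Rr=ledge_line(b,rows,1);print("\n",L[:,0],Rr[:,0])
    e=383 if n=="w1" else 306
    for lab_,P in(("L",L),("R",Rr)):
        f=np.polyfit(P[:,1],P[:,0],1);x=np.polyval(f,e);Q[n+lab_]=(x,e);print(lab_,x,plane(c,(x,e),23),"dir",plane(c,(np.polyval(f,rows[0]),rows[0]),23))
for i in range(4): print("sheet corner",tri([(C[n],Q[n][i]) for n in C]))
for k in"LR": print("ledge corner",k,tri([(C[n],Q[n+k]) for n in C]))
print("hinge pin",tri([(C["w1"],(431.5,233)),(C["w2"],(441,125))]))
print("catch corner",tri([(C["w1"],(237,252)),(C["w2"],(229,147))]))
c=C["w2"];
for p in Q["w2"]: print(plane(c,p,31))
print("end of bar",plane(c,(513,302),43),"ball",plane(c,(503,234),84))
E
```

```text
w1 sheet [[275.0, 249.0], [389.0, 267.0], [365.0, 374.0], [260.0, 360.0]] 12496.5
end 262 381 end 300 381 end 350 382 end 395 382 
 [236. 243. 244. 246. 247. 248. 249.] [442. 430. 417. 449. 413. 412. 410.]
L 252.88571428571427 [ 445.82 -250.1    23.  ] dir [434.51 -85.07  23.  ]
R 403.34285714285716 [ 607.24 -242.31   23.  ] dir [622.75 -76.12  23.  ]
w2 sheet [[269.0, 152.0], [394.0, 172.0], [368.0, 295.0], [255.0, 278.0]] 15469.5
end 262 305 end 300 306 end 350 306 end 395 306 
 [236. 237. 238. 239. 241. 242. 243. 244.] [427. 444. 423. 422. 420. 418. 416. 415.]
L 245.1190476190477 [ 443.28 -248.4    23.  ] dir [437.84 -96.76  23.  ]
R 410.7880952380953 [ 608.98 -240.83   23.  ] dir [611.29 -88.91  23.  ]
sheet corner (array([467.85, -97.04,  24.16]), [np.float64(0.6626817759067453), np.float64(0.6626817759068099)])
sheet corner (array([ 578.08, -109.22,   26.25]), [np.float64(0.09083423346131807), np.float64(0.09083423346129856)])
sheet corner (array([ 563.97, -227.14,   30.72]), [np.float64(0.06520908311278334), np.float64(0.06520908311294606)])
sheet corner (array([ 455.64, -212.71,   34.54]), [np.float64(0.03230165264440583), np.float64(0.03230165264444503)])
ledge corner L (array([ 446.24, -243.97,   30.99]), [np.float64(1.1600021497475483), np.float64(1.1600021497475654)])
ledge corner R (array([ 606.31, -237.69,   29.1 ]), [np.float64(0.8633354372385365), np.float64(0.8633354372384846)])
hinge pin (array([608.06, -68.54,  45.61]), [np.float64(0.1989258724707451), np.float64(0.19892587247098495)])
catch corner (array([438.32, -93.24,  48.26]), [np.float64(0.082514130523064), np.float64(0.08251413052295095)])
[468.2 -96.7  31. ]
[ 577.23 -108.76   31.  ]
[ 563.99 -227.     31.  ]
[ 455.   -214.23   31.  ]
end of bar [ 698.19 -222.33   43.  ] ball [ 654.62 -146.56   84.  ]
```

Run:
```python
from case import *
c=pickle.load(open("w1.pkl","rb"));d=pickle.load(open("w2.pkl","rb"))
ang=np.radians(92.6);O=np.array([519.8,-60.2]);Rm=np.array([[np.cos(ang),-np.sin(ang)],[np.sin(ang),np.cos(ang)]])
cs=lambda X:Rm.T@(X[:2]-O)
b=cv2.imread("pics/w1.png");h=cv2.cvtColor(b,cv2.COLOR_BGR2HSV)
y=cv2.inRange(h,(20,150,120),(32,255,255));y[:,:260]=0;y[:,410:]=0;y[225:]=0
q,a=quad(y);print("border quad px",q.tolist(),[cs(plane(c,p,22)) for p in q])
for n,cc,p,z in[("star fL",c,(272,212),22),("star fR",c,(392,213),22),("star2 fL",d,(266,109),22),("star2 fR",d,(398,111),22),("lip fL",c,(239,84),59),("lip fR",c,(433,84),59),("back L",c,(239,42),59),("back R",c,(433,43),59),("ledge L",d,(244.5,306),23),("ledge R",d,(415,306),23),("ledge L",c,(250,382.5),23),("ledge R",c,(409.5,382.5),23),("hinge",d,(441,125),46),("hinge",c,(431.5,233),46)]:
    print(n,cs(plane(cc,p,z)))
print("star corner tri",[cs(tri([(c,a),(d,e)])[0]) for a,e in(((272,212),(266,109)),((392,213),(398,111)))],tri([(c,(392,213)),(d,(398,111))])[0])
for p in[[269.0, 152.0], [394.0, 172.0], [368.0, 295.0], [255.0, 278.0]]:print("sheet",cs(plane(d,p,31)))
W=lambda x,y:np.append(Rm@np.array([x,y])+O,0)
go(W(-101,100)+[0,0,60],2.6); print(W(-101,100),W(-101,67))
```

```text
border quad px [[276.0, 85.0], [390.0, 86.0], [382.0, 206.0], [279.0, 204.0]] [array([109.84,  46.94]), array([109.22, -48.83]), array([  6.84, -47.04]), array([ 8.52, 47.89])]
star fL [ 0.98 54.64]
star fR [  0.27 -56.63]
star2 fL [ 1.22 55.55]
star2 fR [ -0.43 -57.46]
lip fL [106.12  69.77]
lip fR [106.35 -74.43]
back L [134.1   67.91]
back R [133.66 -72.  ]
ledge L [-184.54   85.6 ]
ledge R [-184.49  -85.11]
ledge L [-185.72   85.58]
ledge R [-185.24  -85.65]
hinge [-12.34 -87.87]
hinge [-12.21 -87.46]
star corner tri [array([ 1.16, 54.95]), array([ -0.3 , -57.52])] [577.28 -57.89  19.52]
sheet [-34.12  53.21]
sheet [-51.12 -55.17]
sheet [-168.64  -36.58]
sheet [-150.93   71.72]
tool shift [-11.55 -94.62 143.12] yaw now 92.71374190277388 wz -1.568811156094009
[ 424.48 -165.63    0.  ] [ 457.45 -164.14    0.  ]
```

>>> apply_moves --pt "0 0 0 0 0 0.1753 0" --pt "0 0 0 0 0 0.1753 0" --pt "0 0 0 0 0 0.1753 0" --pt "0 0 0 0 0 0.1753 0" --pt "0 0 0 0 0 0.1753 0" --pt "0 0 0 0 0 0.1753 0" --pt "0 0 0 0 0 0.1753 0" --pt "0 0 0 0 0 0.1753 0" --pt "0 0 0 0 0 0.1753 0" --pt "-47.3 6 0 0 0 0 0" --pt "-47.3 6 0 0 0 0 0" --pt "0 0 55 0 0 0 0" --pt "0 0 55 0 0 0 0" --pt "0 0 40 0 0 0 0" --pt "0 0 20 0 0 0 0" --pt "0 0 0 0 0 0 0" --pt "0 0 0 0 0 0 0"

```text
time: 5.7
tool_pos: [425.5, -166.1, 34.4]
tcp_rot: [180.0, -0.1, 2.4]
ft_force: [-0.4, -0.0, 0.9]
finger_gap: 85.5
grip_force: 0.0
```

Run:
```python
from h import *
im=optics.snapshot("wrist");cv2.imwrite("pics/w3.png",im[:,:,::-1]);b=optics.snapshot("scene")[100:400,180:480,::-1]
cv2.imwrite("pics/v3.png",np.hstack([cv2.resize(im[:,:,::-1],(480,360)),cv2.resize(b,(360,360))])[:, :800])
go([424.5,-165.4,13],2.3)
```

```text
tool shift [-1.39 -1.35 21.9 ] yaw now 2.426055635138883 wz 0.0022000858738661653
```

View pics/v3.png

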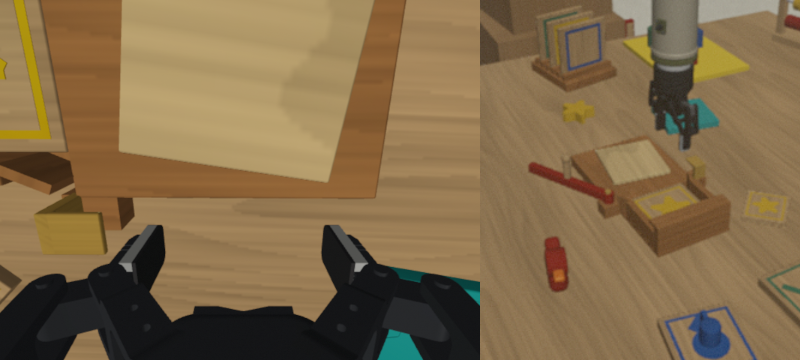

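>>> apply_moves --pt "0 -1 10 0 0 0 0" --pt "0 0 8 0 0 0 0" --pt "0 0 3 0 0 0 0" --pt "8 0 0 0 0 0 0" --pt "4 0 0 0 0 0 0" --pt "3 0 0 0 0 0 0" --pt "3 0 0 0 0 0 0" --pt "3 0 0 0 0 0 0" --pt "0 0 0 0 0 0 0"

```text
time: 6.92
tool_pos: [445.8, -164.4, 12.3]
tcp_rot: [-180.0, -0.0, 2.4]
ft_force: [-0.0, -0.6, -0.1]
finger_gap: 85.5
grip_force: 0.0
```

>>> apply_moves --pt "2.5 0 0 0 0 0 0" --pt "2.5 0 0 0 0 0 0" --pt "2.5 0 0 0 0 0 0" --pt "2 0 0 0 0 0 0" --pt "0 0 0 0 0 0 0"

```text
time: 7.55
tool_pos: [455.3, -164.0, 12.3]
tcp_rot: [-180.0, -0.0, 2.4]
ft_force: [-0.2, 0.1, 0.8]
finger_gap: 85.2
grip_force: 0.0
```

```bash
cat >> case.py <<'E'
ang=np.radians(92.3);O=np.array([520.4,-60.5]);Rm=np.array([[np.cos(ang),-np.sin(ang)],[np.sin(ang),np.cos(ang)]])
cs=lambda X:Rm.T@(np.asarray(X)[:2]-O)
W=lambda x,y,z:np.append(Rm@np.array([x,y])+O,z)
E
python3 - <<'E'
from case import *
im=optics.snapshot("wrist");cv2.imwrite("pics/w4.png",im[:,:,::-1]);t,M,s=pose();print(t,cs(t),s["ft_force"])
im=optics.snapshot("top");cv2.imwrite("pics/t4.png",im[:,:,::-1])
b=im[150:330,250:440,::-1]
cv2.imwrite("pics/v4.png",np.hstack([cv2.resize(cv2.imread("pics/w4.png"),(480,360)),cv2.resize(b,(320,360))]))
E
```

```text
[ 455.18 -164.     12.31] [-100.79   69.32] [-0.1  -0.41  1.14]
```

View pics/v4.png

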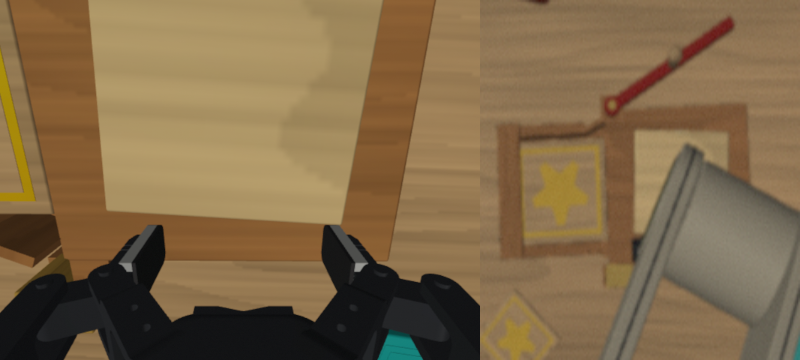

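The sheet is following: its skew is down to about 3°, with the near edge at (105,210)–(343,222) and the right finger touching the corner. I'll push a little further.

>>> apply_moves --pt "2 0 0 0 0 0 0" --pt "2 0 0 0 0 0 0" --pt "0 0 0 0 0 0 0"

```text
time: 8.02
tool_pos: [459.3, -163.9, 12.3]
tcp_rot: [180.0, -0.0, 2.4]
ft_force: [0.2, 0.1, -0.0]
finger_gap: 85.4
grip_force: 0.0
```

```bash
cat > sheetedge.py <<'E'
from case import *
# bottom edge of the sheet in the wrist picture (near edge): per column, last light pixel above brown; in case coords at z 31
def near_edge(cols,y0=100,y1=280,z=31):
    c=optics.get_calibration("wrist");im=optics.snapshot("wrist");b=im[:,:,::-1].copy();m=case_mask(b)
    m=cv2.morphologyEx(m,cv2.MORPH_OPEN,np.ones((3,3)));P=[]
    for x in cols:
        k=np.where(m[y0:y1,x])[0]
        if len(k): P.append((x,k.min()+y0-.5))
    P=np.array(P,float);f=np.polyfit(P[:,0],P[:,1],1);rs=P[:,1]-np.polyval(f,P[:,0]);P=P[abs(rs)<3];f=np.polyfit(P[:,0],P[:,1],1)
    return b,np.array([cs(plane(c,(x,np.polyval(f,x)),z)) for x in(cols[0],cols[-1])]),len(P),f
E
python3 - <<'E'
from sheetedge import *
t,M,s=pose();print(t,cs(t),s["ft_force"])
b,e,n,f=near_edge(range(150,445,8));cv2.imwrite("pics/w5.png",b);print(e,n,f,"angle",np.degrees(np.arctan2(e[1,1]-e[0,1],e[1,0]-e[0,0])))
E
```

```text
[ 459.29 -163.88   12.34] [-100.84   65.21] [ 0.21  0.12 -0.02]Traceback (most recent call last):
  File "<stdin>", line 3, in <module>
  File "sheetedge.py", line 9, in near_edge
    P=np.array(P,float);f=np.polyfit(P[:,0],P[:,1],1);rs=P[:,1]-np.polyval(f,P[:,0]);P=P[abs(rs)<3];f=np.polyfit(P[:,0],P[:,1],1)
                                     ~^^^^^
IndexError: too many indices for array: array is 1-dimensional, but 2 were indexed
```

Run:
```python
from sheetedge import *
b,e,n,f=near_edge(range(150,445,8),220,345);cv2.imwrite("pics/w5.png",b);print(e,n,f,"angle",np.degrees(np.arctan2(e[1,1]-e[0,1],-e[1,0]+e[0,0])))
```

```text
[[ -35.82   49.66]
 [-145.75   53.96]] 36 [  0.04 283.06] angle 2.2395798126939392
```

>>> apply_moves --pt "-8 0 0 0 0 0 0" --pt "0 0 -50 0 0 0 0" --pt "0 0 -50 0 0 0 0" --pt "0 0 0 0 0 -0.1745 0" --pt "0 0 0 0 0 -0.1745 0" --pt "0 0 0 0 0 -0.1745 0" --pt "0 0 0 0 0 -0.1745 0" --pt "0 0 0 0 0 -0.1745 0" --pt "0 0 0 0 0 -0.1745 0" --pt "0 0 0 0 0 -0.1745 0" --pt "0 0 0 0 0 -0.1745 0" --pt "0 0 0 0 0 -0.1745 0" --pt "-42 37 0 0 0 0 0" --pt "-43 38 0 0 0 0 0" --pt "0 0 0 0 0 0 0" --pt "0 0 0 0 0 0 0"

```text
time: 10.12
tool_pos: [528.6, -245.6, 111.6]
tcp_rot: [-179.9, -0.1, 92.4]
ft_force: [-0.0, 0.3, -0.3]
finger_gap: 85.2
grip_force: 0.0
```

```bash
cat >> case.py <<'E'
def sheet_quad(b,c,roi,seed,z=31):
    m=case_mask(b);inv=cv2.bitwise_not(cv2.morphologyEx(m,cv2.MORPH_CLOSE,np.ones((3,3))));R0=np.zeros_like(m);x0,y0,x1,y1=roi;R0[y0:y1,x0:x1]=255;inv&=R0
    n,l=cv2.connectedComponents(cv2.erode(inv,np.ones((3,3))));s=cv2.dilate((l==l[seed[1],seed[0]]).astype(np.uint8)*255,np.ones((3,3)));q,a=quad(s)
    return q,[cs(plane(c,p,z)) for p in q],a
E
python3 - <<'E'
from case import *
c=optics.get_calibration("wrist");b=optics.snapshot("wrist")[:,:,::-1].copy();cv2.imwrite("pics/w6.png",b)
t,M,s=pose();print(t,cs(t),s["tcp_rot"])
cor=[proj(c,W(x,y,23)) for x,y in((-183,83),(-183,-83),(-2,83),(-2,-83))];print(cor)
e=[proj(c,W(x,y,31)) for x,y in((-101,-4),)];print(e)
roi=[int(max(0,cor[2][0])),int(max(0,cor[2][1])),int(min(639,cor[3][0])),int(cor[0][1])]
print(sheet_quad(b,c,roi,(int(e[0][0]),int(e[0][1]))))
E
```

```text
[ 528.65 -245.34  112.13] [-185.02   -0.82] [-179.96   -0.04   92.4 ]
[array([201.3 , 239.13]), array([446.07, 239.38]), array([168.24, -85.69]), array([479.3, -85.9])]
[array([330.35, 110.2 ])]
(array([[436.,   0.],
       [412., 203.],
       [238., 195.],
       [232.,   0.]]), [array([-44.33, -61.34]), array([-156.52,  -56.17]), array([-151.5 ,   54.07]), array([-44.31,  50.03])], 37854.0)
```

View pics/w6.png

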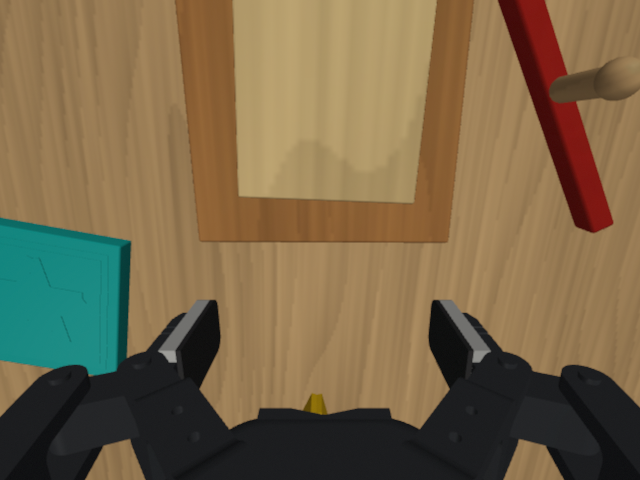

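The sheet's rear edge is at (238,195)–(412,203): centre about (-94,-3.7) mm in the case, skew −2.6°. Next I lower behind it and push squarely with both fingertips, drifting slightly toward +y.

>>> apply_moves --pt "0 0 50 0 0 0 0" --pt "0 0 35 0 0 0 0" --pt "0 0 12 0 0 0 0" --pt "0 0 2.4 0 0 0 0" --pt "8 0 0 0 0 0 0" --pt "5 0 0 0 0 0 0" --pt "4 0 0 0 0 0 0" --pt "4 0 0 0 0 0 0" --pt "4 0 0 0 0 0 0" --pt "5 -0.2 0 0 0 0 0" --pt "5 -0.2 0 0 0 0 0" --pt "5 -0.2 0 0 0 0 0" --pt "5 -0.2 0 0 0 0 0" --pt "0 0 0 0 0 0 0"

```text
time: 11.92
tool_pos: [526.7, -200.4, 12.7]
tcp_rot: [-180.0, -0.0, 92.4]
ft_force: [0.1, -0.2, -0.9]
finger_gap: 85.7
grip_force: 0.0
```

>>> apply_moves --pt "5 -0.2 0 0 0 0 0" --pt "5 -0.2 0 0 0 0 0" --pt "5 -0.2 0 0 0 0 0" --pt "5 -0.2 0 0 0 0 0" --pt "5 -0.2 0 0 0 0 0" --pt "5 -0.2 0 0 0 0 0" --pt "5 -0.2 0 0 0 0 0" --pt "5 -0.2 0 0 0 0 0" --pt "0 0 0 0 0 0 0"

```text
time: 13.05
tool_pos: [523.6, -160.7, 12.9]
tcp_rot: [-180.0, -0.0, 92.4]
ft_force: [-0.5, 0.6, -0.0]
finger_gap: 85.4
grip_force: 0.0
```

Run:
```python
from case import *
c=optics.get_calibration("wrist");b=optics.snapshot("wrist")[:,:,::-1].copy();cv2.imwrite("pics/w7.png",b)
t,M,s=pose();print(t,cs(t),s["tcp_rot"],s["ft_force"])
im=optics.snapshot("top");cv2.imwrite("pics/t7.png",im[:,:,::-1])
cv2.imwrite("pics/v7.png",np.hstack([cv2.resize(b,(480,360)),cv2.resize(im[150:330,250:440,::-1],(320,360))]))
```

```text
[ 523.67 -160.98   12.99] [-100.53    0.76] [179.99  -0.    92.42] [-0.04  0.47  0.36]
```

View pics/v7.png

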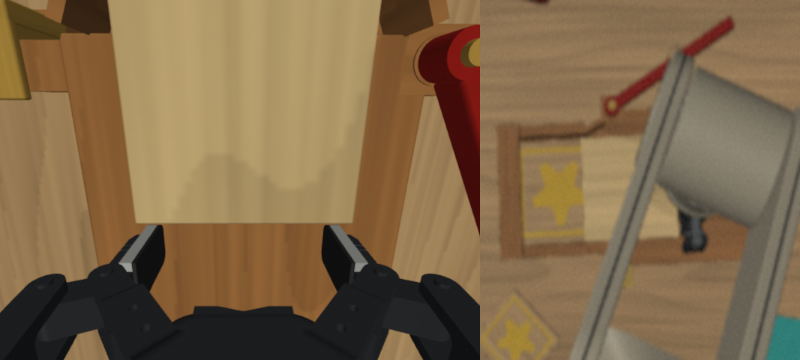

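The sheet is square to the ledge and roughly centred (rear edge at (137,222)–(352,222)), with its front already over the star board. I'll keep pushing.

>>> apply_moves --pt "5 0 0 0 0 0 0" --pt "5 0 0 0 0 0 0" --pt "5 0 0 0 0 0 0" --pt "5 0 0 0 0 0 0" --pt "5 0 0 0 0 0 0" --pt "5 0 0 0 0 0 0" --pt "5 0 0 0 0 0 0" --pt "5 0 0 0 0 0 0" --pt "5 0 0 0 0 0 0" --pt "5 0 0 0 0 0 0" --pt "5 0 0 0 0 0 0" --pt "5 0 0 0 0 0 0" --pt "5 0 0 0 0 0 0" --pt "5 0 0 0 0 0 0" --pt "4 0 0 0 0 0 0" --pt "4 0 0 0 0 0 0" --pt "0 0 0 0 0 0 0"

```text
time: 15.28
tool_pos: [520.3, -82.9, 12.9]
tcp_rot: [-180.0, -0.0, 92.4]
ft_force: [-0.3, 0.3, 0.9]
finger_gap: 85.5
grip_force: 0.0
```

>>> apply_moves --pt "2 0 0 0 0 0 0" --pt "2 0 0 0 0 0 0" --pt "2 0 0 0 0 0 0" --pt "1 0 0 0 0 0 0" --pt "0 0 0 0 0 0 0"

```text
time: 15.9
tool_pos: [520.0, -76.1, 12.9]
tcp_rot: [180.0, -0.0, 92.4]
ft_force: [-0.8, 0.2, -0.2]
finger_gap: 85.1
grip_force: 0.0
```

>>> apply_moves --pt "1 0 0 0 0 0 0" --pt "1 0 0 0 0 0 0" --pt "1 0 0 0 0 0 0" --pt "1 0 0 0 0 0 0" --pt "0 0 0 0 0 0 0"

```text
time: 16.52
tool_pos: [519.9, -72.2, 12.9]
tcp_rot: [-180.0, -0.0, 92.4]
ft_force: [0.2, -0.2, -0.3]
finger_gap: 85.7
grip_force: 0.0
```

>>> apply_moves --pt "1 0 0 0 0 0 0" --pt "0 0 0 0 0 0 0"

```text
time: 16.77
tool_pos: [519.8, -71.2, 12.9]
tcp_rot: [-180.0, -0.0, 92.4]
ft_force: [-0.3, 0.7, -0.1]
finger_gap: 85.4
grip_force: 0.0
```

>>> apply_moves --pt "1 0 0 0 0 0 0" --pt "0 0 0 0 0 0 0"

```text
time: 17.02
tool_pos: [519.8, -70.2, 12.9]
tcp_rot: [180.0, -0.0, 92.4]
ft_force: [0.4, 0.1, 0.2]
finger_gap: 85.6
grip_force: 0.0
```

>>> apply_moves --pt "0.8 0 0 0 0 0 0" --pt "0 0 0 0 0 0 0"

```text
time: 17.27
tool_pos: [519.7, -69.6, 12.9]
tcp_rot: [-180.0, 0.0, 92.4]
ft_force: [0.6, -1.8, 0.0]
finger_gap: 85.5
grip_force: 0.9
```

Run:
```python
from case import *
c=optics.get_calibration("wrist");b=optics.snapshot("wrist")[:,:,::-1].copy();cv2.imwrite("pics/w8.png",b)
t,M,s=pose();print(t,cs(t),s["ft_force"])
h=cv2.cvtColor(b,cv2.COLOR_BGR2HSV)
for x in(250,300,330,380):
    col=h[:,x,1].astype(int); 
    print(x,"rear px",[y for y in range(200,380) if col[y]>132 and col[y-1]<=132][:3], "front",[y for y in range(1,200) if (col[y]>132)!=(col[y-1]>132)])
for x in (0,1,121,106.5): print(x,proj(c,W(x,0,30)))
m=b
```

```text
[519.69 -69.6   12.89] [-9.07  1.08] [-0.84 -2.46  0.45]
250 rear px [299] front []
300 rear px [299] front []
330 rear px [299] front []
380 rear px [299] front []
0 [327.47 300.21]
1 [327.48 297.87]
121 [328.95 -76.7 ]
106.5 [328.72 -18.81]
```

The sheet meets the back wall with 2.4 N, and its rear edge is square at row 299, as predicted for home. Next: retreat and look at the frog board.

>>> apply_moves --pt "-8 0 0 0 0 0 0" --pt "0 0 -50 0 0 0 0" --pt "0 0 -60 0 0 0 0" --pt "0 0 -60 0 0 0 0" --pt "51 -13.8 0 0 0 0 0" --pt "51 -13.8 0 0 0 0 0" --pt "51 -13.8 0 0 0 0 0" --pt "51 -13.8 0 0 0 0 0" --pt "51 -13.8 0 0 0 0 0" --pt "51 -13.8 0 0 0 0 0" --pt "0 0 0 0 0 0 0" --pt "0 0 0 0 0 0 0"

```text
time: 18.82
tool_pos: [424.7, 224.5, 182.8]
tcp_rot: [-180.0, 0.0, 92.4]
ft_force: [-0.1, -1.1, 0.5]
finger_gap: 85.2
grip_force: 0.0
```

```bash
cat > frog.py <<'E'
from case import *
def green(b):
    h=cv2.cvtColor(b,cv2.COLOR_BGR2HSV);return cv2.inRange(h,(50,80,20),(85,255,255))
E
python3 - <<'E'
from frog import *
c=optics.get_calibration("wrist");b=optics.snapshot("wrist")[:,:,::-1].copy();cv2.imwrite("pics/f1.png",b);pickle.dump(c,open("f1.pkl","wb"));print(pose()[0])
m=green(b);print(quad(m),[plane(c,p,16) for p in quad(m)[0]])
E
```

```text
[424.93 223.97 182.85]
(array([[381., 111.],
       [375., 231.],
       [271., 230.],
       [266., 110.]]), 13222.5) [array([467.26, 314.71,  16.  ]), array([470.78, 212.88,  16.  ]), array([377.17, 209.88,  16.  ]), array([373.15, 311.55,  16.  ])]
```

>>> apply_moves --pt "35 0 0 0 0 0 0" --pt "35 0 0 0 0 0 0" --pt "0 0 0 0 0 0 0" --pt "0 0 0 0 0 0 0"

```text
time: 19.38
tool_pos: [422.2, 293.4, 182.7]
tcp_rot: [-180.0, 0.0, 92.3]
ft_force: [0.7, 0.6, 0.5]
finger_gap: 85.6
grip_force: 0.0
```

Run:
```python
from frog import *
c=optics.get_calibration("wrist");b=optics.snapshot("wrist")[:,:,::-1].copy();cv2.imwrite("pics/f2.png",b);pickle.dump(c,open("f2.pkl","wb"));print(pose()[0])
m=green(b);print(quad(m),[plane(c,p,16) for p in quad(m)[0]])
a=cv2.imread("pics/f1.png");cv2.imwrite("pics/vf.png",np.hstack([a[::1,120:520],b[:,120:520]]))
```

```text
[422.13 293.32 182.74]
(array([[377., 195.],
       [372., 301.],
       [274., 300.],
       [270., 194.]]), 10908.5) [array([467.21, 314.3 ,  16.  ]), array([470.83, 212.36,  16.  ]), array([377.21, 209.65,  16.  ]), array([373.76, 311.45,  16.  ])]
```

View pics/vf.png

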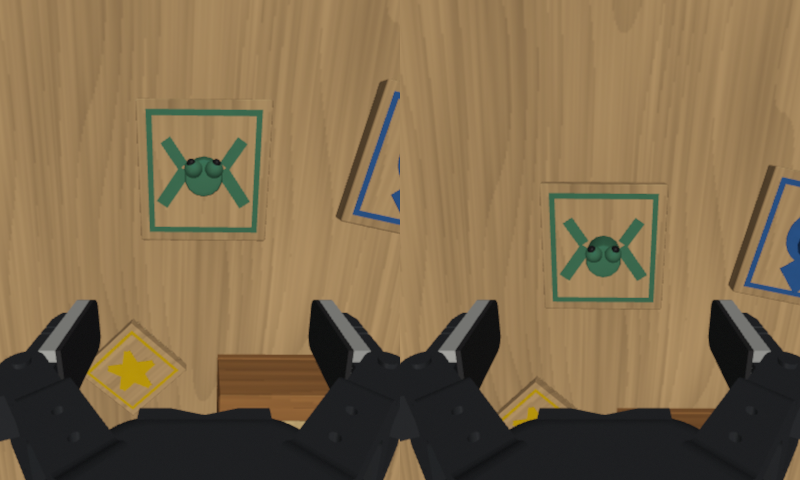

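Crop check: this is the green frog board, with border corners in view 1 at (266,110)–(381,111)–(375,231)–(271,230) and the knob at about (323,175). The blue fish stays to the right. Both views agree on z≈16, centre (422.2, 262.1), yaw 92°. Now I'll grasp the knob.

>>> apply_moves --pt "-31.2 -1.3 20 0 0 0 0" --pt "0 0 60 0 0 0 0" --pt "0 0 50 0 0 0 0" --pt "0 0 25 0 0 0 0" --pt "0 0 8.7 0 0 0 0" --pt "0 0 0 0 0 0 0.4" --pt "0 0 0 0 0 0 0.8" --pt "0 0 0 0 0 0 0.9" --pt "0 0 0 0 0 0 0.9" --pt "0 0 0 0 0 0 0.9" --pt "0 0 0 0 0 0 0.9" --force 40

```text
time: 20.8
tool_pos: [422.7, 264.0, 20.7]
tcp_rot: [179.9, -0.0, 92.4]
ft_force: [-1.2, -1.8, 6.5]
finger_gap: 28.9
grip_force: 39.2
```

>>> apply_moves --pt "0 0 -4 0 0 0 0.9" --pt "0 0 -10 0 0 0 0.9" --pt "0 0 -30 0 0 0 0.9" --pt "0 0 -40 0 0 0 0.9" --pt "0 0 -20 0 0 0 0.9" --pt "0 0 0 0 0 0 0.9"

```text
time: 21.55
tool_pos: [423.1, 264.3, 125.7]
tcp_rot: [179.8, -0.1, 92.4]
ft_force: [-0.3, 0.6, -2.1]
finger_gap: 28.9
grip_force: 39.9
```

>>> apply_moves --pt "-20 5.8 0 0 0 0 0.9" --pt "-38 11 0 0 0 0 0.9" --pt "-40 11.7 0 0 0 0 0.9" --pt "-40 11.7 0 0 0 0 0.9" --pt "-40 11.7 0 0 0 0 0.9" --pt "-40 11.7 0 0 0 0 0.9" --pt "-38 11 0 0 0 0 0.9" --pt "-24 7 0 0 0 0 0.9" --pt "-10 2.9 0 0 0 0 0.9" --pt "0 0 0 0 0 0 0.9" --pt "0 0 0 0 0 0 0.9"

```text
time: 22.92
tool_pos: [517.7, -21.7, 122.7]
tcp_rot: [-179.9, -0.0, 92.4]
ft_force: [-0.6, -0.0, -2.4]
finger_gap: 28.7
grip_force: 39.9
```

Run:
```python
from frog import *
c=optics.get_calibration("wrist");b=optics.snapshot("wrist")[:,:,::-1].copy();cv2.imwrite("pics/g1.png",b);t,M,s=pose();print(t,cs(t),s["tcp_rot"],s["ft_force"],s["finger_gap"])
im=optics.snapshot("top")[:,:,::-1];cv2.imwrite("pics/tg1.png",im)
cv2.imwrite("pics/vg1.png",np.hstack([b,cv2.resize(im[170:330,245:298],(160,480))]))
```

```text
[517.81 -21.66 122.9 ] [38.91  1.03] [-179.97   -0.02   92.45] [-0.22  0.1  -3.04] 28.867092650482014
```

View pics/vg1.png

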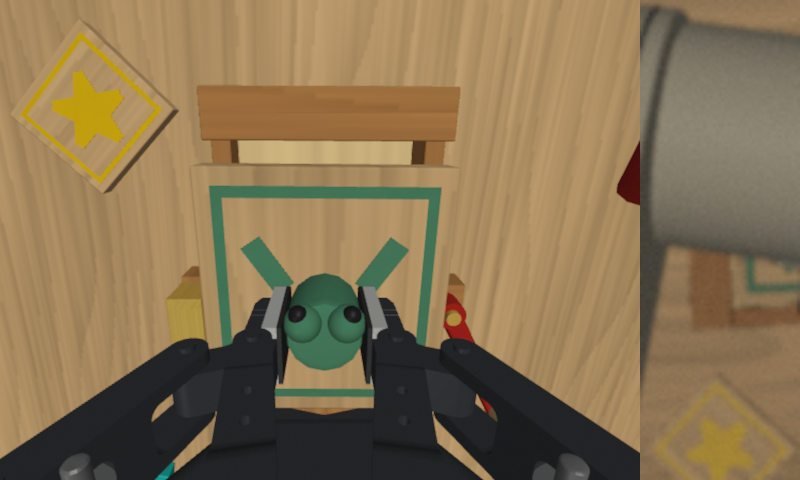

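The picture shows the frog board held level. Its front edge is at (192,166)–(460,166), the lip's front edge at (201,140)–(458,140), and the sheet is visible between the walls from column 238 to 412. I'll compute the offsets.

Run:
```python
from frog import *
b=cv2.imread("pics/g1.png")
c=optics.get_calibration("wrist")
m=green(b);q,a=quad(m);print(q.tolist())
zt=122.9-20.7+16
print("border top",[cs(plane(c,p,zt)) for p in((211,188),(440,189))], "board front",[cs(plane(c,p,zt)) for p in((192,166),(460,166.5))])
y,x=np.where(m[186:300]); 
for row in(200,240,260): xs=np.where(m[row])[0];print(row,xs.min(),xs.max(),cs(plane(c,(xs.min(),row),zt)),cs(plane(c,(xs.max()+1,row),zt)))
print("lip",[cs(plane(c,p,59)) for p in((201,140),(458,140))])
print("wall outer",[cs(plane(c,p,42)) for p in((212,150),(443.5,150))],"wall inner top",[cs(plane(c,p,42)) for p in((230,150),(425,150))],"inner bottom z30",[cs(plane(c,p,30)) for p in((238,150),(412,150))])
S=b[150].astype(int);print(S[205:245].tolist());print(S[405:450].tolist())
```

```text
[[327.0, 274.0], [350.0, 286.0], [365.0, 327.0], [350.0, 359.0], [322.0, 369.0], [287.0, 345.0], [284.0, 316.0], [299.0, 285.0]]
border top [array([88.26, 48.3 ]), array([ 88.05, -46.89])] board front [array([97.23, 55.27]), array([ 97.27, -54.18])]
200 211 439 [83.22 48.75] [ 83.43 -47.32]
240 214 435 [65.69 49.  ] [ 65.91 -47.25]
260 216 432 [56.47 48.91] [ 56.7  -46.78]
lip [array([106.31,  70.32]), array([106.61, -73.58])]
wall outer [array([100.1 ,  69.83]), array([100.39, -71.51])] wall inner top [array([100.12,  58.84]), array([100.37, -60.22])] inner bottom z30 [array([99.58, 56.77]), array([ 99.82, -55.15])]
[[94, 137, 167], [94, 137, 167], [95, 138, 168], [95, 138, 168], [96, 138, 169], [95, 138, 169], [81, 124, 157], [60, 105, 147], [59, 105, 152], [57, 104, 150], [57, 104, 150], [58, 104, 150], [57, 104, 150], [58, 104, 150], [59, 105, 150], [59, 104, 150], [59, 105, 150], [58, 105, 151], [59, 106, 151], [59, 106, 152], [59, 106, 152], [58, 104, 150], [59, 104, 150], [59, 104, 151], [56, 100, 146], [47, 85, 126], [36, 65, 97], [32, 57, 86], [31, 56, 84], [32, 57, 85], [32
[... 161 characters left out ...]
0, 171, 196], [119, 171, 196], [120, 171, 196], [120, 171, 196], [120, 172, 197], [119, 170, 195], [95, 141, 165], [45, 74, 98], [28, 51, 77], [29, 52, 78], [30, 52, 78], [30, 53, 79], [29, 52, 79], [28, 53, 78], [29, 53, 80], [29, 52, 79], [29, 52, 78], [27, 50, 76], [28, 51, 76], [31, 58, 88], [44, 80, 118], [56, 100, 144], [60, 105, 151], [59, 104, 150], [59, 104, 150], [59, 104, 150], [57, 104, 149], [59, 104, 150], [59, 105, 150], [58, 104, 150], [58, 105, 150], [58, 105, 151], [58, 105, 152], [58, 106, 152], [58, 105, 151], [58, 105, 151], [57, 104, 150], [57, 103, 150], [61, 105, 149], [84, 127, 162], [101, 146, 178], [103, 147, 179], [105, 150, 182], [109, 155, 186], [111, 157, 189]]
```

>>> apply_moves --pt "-1 1.5 20 0 0 0 0.9" --pt "0 0 20 0 0 0 0.9" --pt "0 0 12 0 0 0 0.9" --pt "0 0 8 0 0 0 0.9" --pt "0 0 5 0 0 0 0.9" --pt "0 0 4 0 0 0 0.9" --pt "0 0 0 0 0 0 0.9"

```text
time: 23.9
tool_pos: [519.8, -23.6, 54.2]
tcp_rot: [-180.0, -0.0, 92.4]
ft_force: [-0.3, -0.3, -2.6]
finger_gap: 29.1
grip_force: 39.9
```

>>> apply_moves --pt "0 0 1 0 0 0 0.9" --pt "0 0 0 0 0 0 0.9"

```text
time: 24.15
tool_pos: [519.9, -23.7, 53.4]
tcp_rot: [180.0, 0.0, 92.4]
ft_force: [-0.5, 1.0, -1.6]
finger_gap: 28.7
grip_force: 39.9
```

>>> apply_moves --pt "0 0 1 0 0 0 0.9" --pt "0 0 0 0 0 0 0.9"

```text
time: 24.4
tool_pos: [519.7, -23.6, 52.1]
tcp_rot: [-180.0, -0.0, 92.4]
ft_force: [0.3, -0.4, -1.7]
finger_gap: 28.7
grip_force: 39.9
```

>>> apply_moves --pt "0 0 1 0 0 0 0.9" --pt "0 0 0 0 0 0 0.9"

```text
time: 24.65
tool_pos: [519.7, -23.6, 51.1]
tcp_rot: [-180.0, -0.0, 92.4]
ft_force: [-0.7, 0.8, -2.1]
finger_gap: 28.4
grip_force: 39.9
```

>>> apply_moves --pt "0 0 0.8 0 0 0 0.9" --pt "0 0 0 0 0 0 0.9"

```text
time: 24.9
tool_pos: [519.8, -23.6, 50.8]
tcp_rot: [180.0, 0.0, 92.4]
ft_force: [-3.2, -0.0, 3.1]
finger_gap: 28.8
grip_force: 40.4
```

>>> apply_moves --pt "0 0 0.8 0 0 0 0.9" --pt "0 0 0 0 0 0 0.9"

```text
time: 25.15
tool_pos: [519.8, -23.6, 50.7]
tcp_rot: [-180.0, 0.0, 92.4]
ft_force: [-6.8, 0.6, 11.7]
finger_gap: 28.7
grip_force: 41.5
```

>>> apply_moves --pt "0 -0.3 -0.9 0 0 0 0.9" --pt "0 0 0 0 0 0 0.9"

```text
time: 25.4
tool_pos: [519.7, -23.6, 50.8]
tcp_rot: [180.0, 0.0, 92.4]
ft_force: [-1.9, -0.4, 3.7]
finger_gap: 28.9
grip_force: 40.5
```

>>> apply_moves --pt "2 0 0 0 0 0 0.9" --pt "2 0 0 0 0 0 0.9" --pt "2 0 0 0 0 0 0.9" --pt "0 0 0 0 0 0 0.9"

```text
time: 25.9
tool_pos: [519.6, -17.5, 50.8]
tcp_rot: [180.0, 0.0, 92.4]
ft_force: [0.8, -1.5, 2.4]
finger_gap: 28.7
grip_force: 40.4
```

>>> apply_moves --pt "2 0 0 0 0 0 0.9" --pt "2 0 0 0 0 0 0.9" --pt "2 0 0 0 0 0 0.9" --pt "2 0 0 0 0 0 0.9" --pt "2 0 0 0 0 0 0.9" --pt "2 0 0 0 0 0 0.9" --pt "0 0 0 0 0 0 0.9"

```text
time: 26.78
tool_pos: [518.9, -5.5, 50.7]
tcp_rot: [180.0, -0.0, 92.4]
ft_force: [0.5, -3.7, 4.9]
finger_gap: 28.8
grip_force: 40.6
```

>>> apply_moves --pt "1 0 0 0 0 0 0.9" --pt "1 0 0 0 0 0 0.9" --pt "1 0 0 0 0 0 0.9" --pt "0 0 0 0 0 0 0.9"

```text
time: 27.28
tool_pos: [518.8, -2.6, 50.8]
tcp_rot: [180.0, 0.0, 92.4]
ft_force: [0.9, -2.7, 5.2]
finger_gap: 28.6
grip_force: 40.7
```

>>> apply_moves --pt "1 0 -0.4 0 0 0 0.9" --pt "1 0 0 0 0 0 0.9" --pt "0 0 0 0 0 0 0.9"

```text
time: 27.65
tool_pos: [518.3, -0.3, 50.7]
tcp_rot: [-180.0, -0.0, 92.4]
ft_force: [0.7, -1.5, 2.2]
finger_gap: 29.0
grip_force: 40.4
```

>>> apply_moves --pt "0.8 0 0 0 0 0 0.9" --pt "0 0 0 0 0 0 0.9"

```text
time: 27.9
tool_pos: [518.3, 0.3, 50.8]
tcp_rot: [-180.0, -0.0, 92.4]
ft_force: [-0.3, -0.5, 2.4]
finger_gap: 28.6
grip_force: 40.4
```

>>> apply_moves --pt "0.8 0 0 0 0 0 0.9" --pt "0 0 0 0 0 0 0.9"

```text
time: 28.15
tool_pos: [518.3, 1.0, 50.7]
tcp_rot: [-180.0, -0.0, 92.4]
ft_force: [-0.3, -1.4, 1.9]
finger_gap: 28.7
grip_force: 40.5
```

>>> apply_moves --pt "0.8 0 0 0 0 0 0.9" --pt "0 0 0 0 0 0 0.9"

```text
time: 28.4
tool_pos: [518.4, 1.6, 50.8]
tcp_rot: [-180.0, 0.0, 92.4]
ft_force: [1.0, -1.9, 0.6]
finger_gap: 28.6
grip_force: 40.2
```

>>> apply_moves --pt "0.8 0 0 0 0 0 0.9" --pt "0 0 0 0 0 0 0.9"

```text
time: 28.65
tool_pos: [518.5, 1.9, 50.9]
tcp_rot: [180.0, 0.1, 92.4]
ft_force: [1.2, -5.9, 0.1]
finger_gap: 28.5
grip_force: 40.2
```

Contact at the expected home position, 6 N. Release, rise and check the rear edges.

>>> apply_moves --pt "-0.4 0 0 0 0 0 0.7" --pt "0 0 0 0 0 0 0.5" --pt "0 0 0 0 0 0 0.45" --pt "0 0 -15 0 0 0 0.45" --pt "0 0 -45 0 0 0 0.45" --pt "-20 0 -50 0 0 0 0.45" --pt "-50 0 -10 0 0 0 0.45" --pt "-40 0 0 0 0 0 0.45" --pt "0 0 0 0 0 0 0.45" --pt "0 0 0 0 0 0 0.45"

```text
time: 29.9
tool_pos: [522.9, -107.4, 171.4]
tcp_rot: [180.0, -0.0, 92.4]
ft_force: [-0.7, -0.4, -0.2]
finger_gap: 46.8
grip_force: 0.0
```

Run:
```python
from frog import *
c=optics.get_calibration("wrist");b=optics.snapshot("wrist")[:,:,::-1].copy();cv2.imwrite("pics/k1.png",b);t,M,s=pose();print(t,cs(t),s["tcp_rot"],s["ft_force"],s["finger_gap"])
m=green(b);m[:, :150]=0
q,a=quad(m);print("border",q.tolist(),[cs(plane(c,p,46)) for p in q])
p0=proj(c,W(1,0,46));p1=proj(c,W(0,0,23));print("expected rear top",p0,"sheet rear",proj(c,W(1,0,30)),"ledge",p1)
for y in(-40,-20,20,40):
    x=int(proj(c,W(1,y,46))[0]);r0=int(p0[1]);print(x,[(r,b[r,x].tolist()) for r in range(r0-6,r0+22,2)])
h=cv2.cvtColor(b,cv2.COLOR_BGR2HSV)
red=cv2.inRange(h,(0,150,60),(6,255,255))|cv2.inRange(h,(174,150,60),(180,255,255));cs_,_=cv2.findContours(red,0,1)
for k in cs_:
    if cv2.contourArea(k)>300: print("red",cv2.boundingRect(k),cv2.minAreaRect(k))
```

```text
[ 522.91 -106.91  171.18] [-46.48  -0.64] [180.    -0.03  92.42] [-0.54  0.64  0.04] 46.74210166849008
border [[376.0, 37.0], [375.0, 118.0], [269.0, 115.0], [279.0, 31.0]] [array([ 86.25, -35.22]), array([ 34.66, -36.66]), array([36.66, 38.88]), array([89.82, 29.86])]
expected rear top [323.61 165.95] sheet rear [323.64 164.13] ledge [323.65 164.66]
377 [(159, [95, 137, 168]), (161, [95, 138, 168]), (163, [95, 138, 169]), (165, [88, 128, 158]), (167, [60, 103, 145]), (169, [65, 114, 163]), (171, [64, 114, 163]), (173, [65, 114, 163]), (175, [65, 114, 163]), (177, [64, 114, 163]), (179, [65, 114, 162]), (181, [61, 109, 156]), (183, [59, 106, 153]), (185, [58, 106, 151])]
350 [(159, [102, 146, 178]), (161, [102, 147, 178]), (163, [102, 147, 178]), (165, [92, 135, 165]), (167, [55, 96, 136]), (169, [58, 105, 152]), (171, [60, 106, 153]), (173, [59, 107, 153]), (175, [59, 106, 152]), (177, [59, 106, 153]), (179, [59, 106, 153]), (181, [60, 107, 153]), (183, [60, 107, 153]), (185, [59, 107, 153])]
296 [(159, [97, 140, 170]), (161, [97, 139, 170]), (163, [96, 140, 170]), (165, [82, 121, 149]), (167, [63, 110, 156]), (169, [63, 113, 161]), (171, [63, 113, 161]), (173, [64, 113, 161]), (175, [64, 114, 161]), (177, [63, 113, 161]), (179, [64, 113, 161]), (181, [63, 113, 161]), (183, [63, 113, 161]), (185, [64, 114, 162])]
269 [(159, [101, 145, 175]), (161, [101, 144, 176]), (163, [101, 145, 176]), (165, [82, 119, 147]), (167, [63, 112, 159]), (169, [63, 113, 160]), (171, [63, 112, 160]), (173, [63, 112, 160]), (175, [63, 113, 161]), (177, [63, 113, 161]), (179, [63, 113, 161]), (181, [63, 113, 161]), (183, [64, 113, 162]), (185, [64, 114, 162])]
red (421, 168, 103, 191) ((475.3436584472656, 263.33477783203125), (211.93299865722656, 30.070632934570312), 64.32318115234375)
red (592, 0, 48, 98) ((615.5, 48.5), (97.0, 47.0), 90.0)
```

Both pieces are home: the board's rear edge is at row ~166 across all columns, as predicted for x≈1 mm. Next I triangulate the peg from w2 and w6.

Run:
```python
from frog import *
def red(b):
    h=cv2.cvtColor(b,cv2.COLOR_BGR2HSV);return cv2.inRange(h,(0,150,50),(8,255,255))|cv2.inRange(h,(174,150,50),(180,255,255))
# w6 camera: rebuild from its recorded TCP pose and the fixed hand-eye offset
cn=optics.get_calibration("wrist");t,M,s=pose();T=np.eye(4);T[:3,:3]=M;T[:3,3]=t;HE=np.linalg.inv(T)@cn["pose"]
T6=np.eye(4);T6[:3,:3]=R.from_euler("xyz",[-179.96,-.04,92.4],degrees=True).as_matrix();T6[:3,3]=[528.65,-245.34,112.13]
c6=dict(camera_matrix=cn["camera_matrix"],pose=T6@HE);c2=pickle.load(open("w2.pkl","rb"))
print("ball",tri([(c2,(502.5,233.5)),(c6,(619,78))]))
print("bar end corners",tri([(c2,(520,297)),(c6,(613,222))]))
m=red(cv2.imread("pics/k1.png"));m[:140]=0;m[:,560:]=0;q,a=quad(m);print(q.tolist(),[plane(cn,p,43) for p in q])
print("hinge px now",proj(cn,[607.5,-67.9,46]))
H=np.array([607.5,-67.9]);
P=tri([(c2,(502.5,233.5)),(c6,(619,78))])[0];v=P[:2]-H;print("r",np.linalg.norm(v),"phi",np.degrees(np.arctan2(v[1],v[0])))
go([*P[:2],120],np.degrees(np.arctan2(v[1],v[0]))+180)
```

```text
ball (array([ 653.24, -145.73,   85.73]), [np.float64(0.0015653988960300834), np.float64(0.0015653988960557343)])
bar end corners (array([ 707.02, -219.44,   38.68]), [np.float64(0.6622880316220637), np.float64(0.6622880316219778)])
[[429.0, 168.0], [451.0, 178.0], [521.0, 355.0], [495.0, 339.0], [421.0, 185.0]] [array([599.22, -57.56,  43.  ]), array([616.75, -64.28,  43.  ]), array([ 700.24, -215.35,   43.  ]), array([ 674.57, -200.4 ,   43.  ]), array([594.74, -70.48,  43.  ])]
hinge px now [439.4  182.83]
r 90.2798043445601 phi -59.557922873350584
tool shift [-44.31 128.58  51.17] yaw now 92.41705148264911 wz -0.4891289704436496
```

>>> apply_moves --pt "-14.8 42.9 0 0 0 0 0.6" --pt "-14.8 42.9 0 0 0 0 0.66" --pt "-14.7 42.8 0 0 0 0 0.66" --pt "0 0 0 0 0 -0.163 0.66" --pt "0 0 0 0 0 -0.163 0.66" --pt "0 0 0 0 0 -0.163 0.66" --pt "0 0 51 0 0 0 0.66" --pt "0 0 0 0 0 0 0.66" --pt "0 0 0 0 0 0 0.66" --force 20

```text
time: 31.08
tool_pos: [653.5, -145.8, 120.9]
tcp_rot: [-180.0, -0.0, 120.5]
ft_force: [0.4, -0.6, 0.2]
finger_gap: 28.9
grip_force: 0.0
```

Run:
```python
from frog import *
c=optics.get_calibration("wrist");b=optics.snapshot("wrist")[:,:,::-1].copy();cv2.imwrite("pics/p1.png",b);go([653.2,-145.7,54],120.4);print(pose()[2]["finger_gap"])
p=proj(c,[653.24,-145.73,84]);print("ball expected px",p)
h=cv2.cvtColor(b,cv2.COLOR_BGR2HSV)
x,y=int(p[0]),int(p[1]);g=cv2.cvtColor(b,cv2.COLOR_BGR2GRAY)
k=cv2.HoughCircles(cv2.medianBlur(g,5),cv2.HOUGH_GRADIENT,1,30,param1=80,param2=15,minRadius=8,maxRadius=30);print([tuple(q) for q in k[0] if np.hypot(q[0]-x,q[1]-y)<50] if k is not None else None)
print("pads px",proj(c,W(0,0,0)),[proj(c,pose()[0]+pose()[1]@np.array([0,s*14.5,-22])) for s in(-1,1)])
print([(xx,b[y,xx].tolist()) for xx in range(x-48,x+50,6)])
```

```text
tool shift [ 1.16 -0.79 68.02] yaw now 120.44562879722288 wz 0.0007963727452640145
29.10655660782592
ball expected px [325.29 270.72]
[(np.float32(326.5), np.float32(272.5), np.float32(16.3))]
pads px [215.94  22.33] [array([289.32, 331.52]), array([365.5 , 331.56])]
[(277, [105, 150, 182]), (283, [104, 148, 180]), (289, [111, 157, 190]), (295, [109, 155, 187]), (301, [107, 152, 184]), (307, [106, 152, 184]), (313, [71, 105, 130]), (319, [90, 131, 161]), (325, [104, 148, 174]), (331, [113, 155, 180]), (337, [98, 141, 172]), (343, [98, 141, 172]), (349, [100, 144, 175]), (355, [102, 145, 177]), (361, [101, 146, 177]), (367, [94, 134, 165]), (373, [97, 140, 170])]
```

>>> apply_moves --pt "1 0 20 0 0 0 0.66" --pt "0 0 20 0 0 0 0.66" --pt "0 0 16 0 0 0 0.66" --pt "0 0 10 0 0 0 0.66" --pt "0 0 0 0 0 0 0.72" --pt "0 0 0 0 0 0 0.76" --pt "0 0 0 0 0 0 0.76"

```text
time: 32.0
tool_pos: [653.5, -146.0, 55.0]
tcp_rot: [179.9, 0.1, 120.4]
ft_force: [-0.1, -0.6, -0.0]
finger_gap: 20.3
grip_force: 0.0
```

>>> apply_moves --pt "0.2 -6.2 0 0 0 0.0687 0.76" --pt "0.2 -6.2 0 0 0 0.0687 0.76" --pt "0.2 -6.2 0 0 0 0.0687 0.76" --pt "0.2 -6.2 0 0 0 0.0687 0.76" --pt "0.2 -6.2 0 0 0 0.0687 0.76"

```text
time: 32.62
tool_pos: [624.4, -156.8, 54.8]
tcp_rot: [179.9, 0.0, 100.6]
ft_force: [-0.2, 0.3, -0.7]
finger_gap: 20.4
grip_force: 0.4
```

>>> apply_moves --pt "0.2 -6.2 0 0 0 0.0687 0.76" --pt "0.2 -6.2 0 0 0 0.0687 0.76" --pt "0.2 -6.2 0 0 0 0.0687 0.76" --pt "0.2 -6.2 0 0 0 0.0687 0.76" --pt "0.2 -6.2 0 0 0 0.0687 0.76" --pt "0.2 -6.2 0 0 0 0.0687 0.76" --pt "0.2 -6.2 0 0 0 0.0687 0.76" --pt "0.2 -6.2 0 0 0 0.0687 0.76" --pt "0.2 -6.2 0 0 0 0.0687 0.76" --pt "0.2 -6.2 0 0 0 0.0687 0.76" --pt "0.2 -6.2 0 0 0 0.0687 0.76" --pt "0.2 -6.2 0 0 0 0.0687 0.76"

```text
time: 34.12
tool_pos: [553.9, -140.9, 54.9]
tcp_rot: [179.9, -0.0, 53.4]
ft_force: [1.3, 0.0, -1.3]
finger_gap: 20.7
grip_force: 0.4
```

>>> apply_moves --pt "0.2 -6.2 0 0 0 0.0687 0.76" --pt "0.2 -6.2 0 0 0 0.0687 0.76" --pt "0.2 -6.2 0 0 0 0.0687 0.76" --pt "0.2 -6.2 0 0 0 0.0687 0.76" --pt "0.2 -6.2 0 0 0 0.0687 0.76" --pt "0.2 -6.2 0 0 0 0.0687 0.76" --pt "0 0 0 0 0 0 0.76"

```text
time: 35.0
tool_pos: [529.1, -113.1, 54.6]
tcp_rot: [179.9, -0.1, 29.9]
ft_force: [-0.4, -0.3, -0.1]
finger_gap: 20.6
grip_force: 0.0
```

Run:
```python
from frog import *
t,M,s=pose();v=t[:2]-[607.5,-67.9];print(t,s["tcp_rot"],"r",np.linalg.norm(v),"open deg",np.degrees(np.arctan2(v[1],v[0]))+177.7,s["ft_force"],s["grip_force"])
```

```text
[ 529.09 -113.07   54.63] [179.95  -0.05  29.92] r 90.48827575770538 open deg 27.645514165115344 [-0.39 -0.3  -0.12] 0.0
```

>>> apply_moves --pt "0.2 -6.2 0 0 0 0.0687 0.76" --pt "0.2 -6.2 0 0 0 0.0687 0.76" --pt "0.2 -6.2 0 0 0 0.0687 0.76" --pt "0.2 -6.2 0 0 0 0.0687 0.76" --pt "0.1 -4 0 0 0 0.0444 0.76" --pt "0.1 -4 0 0 0 0.0444 0.76" --pt "0 0 0 0 0 0 0.76"

```text
time: 35.88
tool_pos: [518.2, -82.5, 54.3]
tcp_rot: [180.0, -0.0, 9.2]
ft_force: [-0.1, 0.3, 0.2]
finger_gap: 20.4
grip_force: 0.0
```

>>> apply_moves --pt "0 -2 0 0 0 0.0222 0.76" --pt "0 -2 0 0 0 0.0222 0.76" --pt "0 -2 0 0 0 0.0222 0.76" --pt "0 0 0 0 0 0 0.76"

```text
time: 36.38
tool_pos: [516.9, -76.2, 53.8]
tcp_rot: [-180.0, 0.0, 5.2]
ft_force: [-0.4, -0.2, -0.3]
finger_gap: 20.4
grip_force: 0.0
```

>>> apply_moves --pt "0 -1 0 0 0 0.011 0.76" --pt "0 -1 0 0 0 0.011 0.76" --pt "0 -1 0 0 0 0.011 0.76" --pt "0 -1 0 0 0 0.011 0.76" --pt "0 0 0 0 0 0 0.76"

```text
time: 37.0
tool_pos: [516.6, -72.3, 53.9]
tcp_rot: [-180.0, 0.0, 2.7]
ft_force: [0.7, 0.0, -0.1]
finger_gap: 20.5
grip_force: 0.0
```

>>> apply_moves --pt "0 -1 0 0 0 0 0.76" --pt "0 -1 0 0 0 0 0.76" --pt "0 0 0 0 0 0 0.76"

```text
time: 37.38
tool_pos: [516.6, -70.3, 53.9]
tcp_rot: [-180.0, -0.0, 2.7]
ft_force: [-0.2, -0.4, -1.3]
finger_gap: 20.8
grip_force: 0.0
```

>>> apply_moves --pt "0 -1 0 0 0 0 0.76" --pt "0 0 0 0 0 0 0.76"

```text
time: 37.62
tool_pos: [516.6, -69.4, 53.9]
tcp_rot: [-180.0, -0.0, 2.7]
ft_force: [-0.5, -0.6, 0.3]
finger_gap: 20.5
grip_force: 0.1
```

>>> apply_moves --pt "0 -1 0 0 0 0 0.76" --pt "0 0 0 0 0 0 0.76"

```text
time: 37.88
tool_pos: [516.5, -68.4, 53.9]
tcp_rot: [-180.0, -0.0, 2.7]
ft_force: [-0.9, 0.1, -0.2]
finger_gap: 20.3
grip_force: 0.1
```

>>> apply_moves --pt "0 -0.7 0 0 0 0 0.76" --pt "0 0 0 0 0 0 0.76"

```text
time: 38.12
tool_pos: [516.5, -67.7, 53.9]
tcp_rot: [-180.0, -0.0, 2.7]
ft_force: [-0.3, -1.1, -0.0]
finger_gap: 20.4
grip_force: 0.2
```

>>> apply_moves --pt "0 -0.7 0 0 0 0 0.76" --pt "0 0 0 0 0 0 0.76"

```text
time: 38.38
tool_pos: [516.5, -67.3, 53.9]
tcp_rot: [180.0, -0.0, 2.7]
ft_force: [-0.8, -2.6, -0.4]
finger_gap: 20.4
grip_force: 1.3
```

>>> apply_moves --pt "0 -0.7 0 0 0 0 0.76" --pt "0 0 0 0 0 0 0.76"

```text
time: 38.62
tool_pos: [516.4, -67.2, 53.9]
tcp_rot: [179.9, -0.0, 2.7]
ft_force: [0.1, -6.6, -1.6]
finger_gap: 20.3
grip_force: 3.1
```

>>> apply_moves --pt "0 2.5 0 0 0 0 0.76" --pt "0 0 0 0 0 0 0.7" --pt "0 0 0 0 0 0 0.66" --pt "0 0 -15 0 0 0 0.66" --pt "0 0 -40 0 0 0 0.66" --pt "0 0 -50 0 0 0 0.6" --pt "-40 0 -20 0 0 0 0.5" --pt "0 0 0 0 0 0 0.5" --pt "0 0 0 0 0 0 0.5"

```text
time: 39.75
tool_pos: [476.9, -70.7, 179.6]
tcp_rot: [180.0, -0.1, 2.7]
ft_force: [-0.5, 0.7, -0.0]
finger_gap: 43.2
grip_force: 0.0
```

Run:
```python
from frog import *
c=optics.get_calibration("wrist");b=optics.snapshot("wrist")[:,:,::-1].copy();cv2.imwrite("pics/z1.png",b);t,M,s=pose();print(t,s["tcp_rot"],s["ft_force"])
h=cv2.cvtColor(b,cv2.COLOR_BGR2HSV);m=cv2.inRange(h,(0,150,50),(8,255,255))|cv2.inRange(h,(174,150,50),(180,255,255))
m=cv2.morphologyEx(m,cv2.MORPH_OPEN,np.ones((3,3)));k,_=cv2.findContours(m,0,1)
for q in k:
    if cv2.contourArea(q)>60:
        bx=cv2.boxPoints(cv2.minAreaRect(q));print(cv2.contourArea(q),[cs(plane(c,p,43)) for p in bx])
gm=green(b);q,a=quad(gm);print("frog border",[cs(plane(c,p,46)) for p in q])
# bar red centreline in case coords
ys,xs=np.where(m);P=np.array([cs(plane(c,(x,y),43)) for x,y in zip(xs[::7],ys[::7])]);P=P[(abs(P[:,0]+11)<40)&(abs(P[:,1])<110)]
for y in range(-80,100,20):
    d=P[abs(P[:,1]-y)<4]
    if len(d): print(y,d[:,0].min(),d[:,0].max())
```

```text
[476.77 -70.64 178.88] [-180.     -0.01    2.71] [-0.28  0.16  0.18]
1190.0 [array([-4.79, 17.63]), array([-17.41,  17.55]), array([-18.36,  84.46]), array([-4.89, 84.54])]
2543.5 [array([ -1.84, -96.67]), array([-20.67, -96.79]), array([-22.55,  -1.92]), array([-1.67, -1.79])]
frog border [array([ 36.42, -38.81]), array([34.06, 34.95]), array([86.41, 34.46]), array([ 86.77, -35.  ])]
-80 -19.576059953461847 -2.5248265047361795
-60 -17.75603612806412 -4.679874102868776
-40 -17.38138385052302 -4.706860803462752
-20 -17.68494924124615 -4.735012346456104
0 -14.798923374115589 -6.306354307772432
20 -17.503283368901773 -4.792885113140956
40 -16.95043951893527 -4.820251637076224
60 -17.1888448742819 -4.847508183263015
80 -17.43579100854526 -4.882138448017633
```

The bar's centreline sits at x ≈ −11 mm along its whole length, so it is fully shut, and the arm is clear.

```bash
python3 -c "
from bench import r
print(r.hand_in())"
```

```text
the job is handed in; nothing more can be done
None
```

The separator and then the frog board went fully home in the bay, the red bar is shut in its catch, and the job was handed in at about 40 s; the duck, star and fish board were not touched.

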